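# Test a laptop battery pack in the clamp nest and put it in the tray

## Task

Run the check on the laptop battery pack lying in the test nest: swing the toggle clamp over onto the pack, press the round test button on the grey box fully down and let it come right up again, then swing the clamp back open. Only press the button while the clamp is down on the pack, and leave the pack in the nest until the clamp is open again. Then lift the pack out and set it down gently, flat and label up, on the floor of the tray, without pushing the mug, the screwdriver or the hard drive out of place.

Things in the scene. Friction and masses are not known exactly. Their poses are not given: they have to be found in the camera images.
- tester: fixed test nest: aluminium plate 235 x 100 x 12 mm, x = -95 to 140 mm. Origin: on the bench below the middle of the pack's place; x along the pack towards the clamp. Black guides 12 mm tall on the plate: beside the pack at |x| = 47 to 77 mm (inner faces y = +-27.5 mm) and at its ends; the middle of both long sides is free for fingers. Clamp bracket: x = 92 to 134, |y| < 17 mm, 74 mm tall
- clamp (a joint): toggle clamp, a steel bell crank on clamp_hinge: pressing arm 83 mm long with a rubber foot below its end and, square to it, a handle with a black grip 20 mm thick. 0 rad = open: arm nearly upright, handle lying back level, away from the pack; 1.47 = foot rests on the pack, arm level, handle upright. Its weight tips it either way from about 0.7, so it stays once swung past; light to move
- clamp_grip (a point): point on the axis of the clamp's handle, in its black grip (20 mm round, from 48 to 118 mm off the hinge), 85 mm from the hinge axis. At joint value q it lies 85 x sin(1.47 - q) mm along the nest's x and 85 x cos(1.47 - q) mm up from clamp_hinge
- clamp_hinge (a point): point on the clamp's hinge axis, at x = 112, y = 0, z = 62 mm of the nest; the axis runs along the nest's y. Fixed
- pack: laptop battery pack, black plastic bar 160 x 50 x 24 mm with a paper label on top, about 0.3 kg, loose, lying in the nest at the start. Origin: centre of its underside; x along its length, z up through the label
- button_box: grey box 110 x 90 x 45 mm with a dark glass window, fixed to the bench, carrying the test button. Origin: centre of its underside, z up
- test_button_top (a point): centre of the top face of the black round test button, 48 mm across, in a low steel collar; 69 mm above the bench when up. It goes down with the button
- test_button (a joint): travel of the test button: 0 = up, 0.008 m = fully down; a spring pushes it back, 5 N fully down
- tray: open grey plastic tray 150 x 220 x 28 mm, walls and floor 4 mm, 0.7 kg, loose on the bench. Origin: centre of its underside; long side along its y
- mug: white mug, 80 mm across, 95 mm tall, bystander. Origin: centre of its foot; handle at +y
- screwdriver: screwdriver 200 mm long lying on the bench, bystander. x along it, handle at -x
- hard_drive: bare hard drive 147 x 102 x 26 mm lying on the bench, bystander. Origin: centre of its underside, x along its length
Mind the look-alikes: they are no part of the job. What is shaped like the pack but green or pink is not meant.

How it is judged:
On the way, in this order (a step that is already met when the one before it is completed fails the run):
1. the clamp is swung down onto the pack in the nest (value of joint clamp above 1.4 rad and x of pack in the frame of tester between -0.008 and 0.008 m and y of pack in the frame of tester between -0.006 and 0.006 m and z of pack in the frame of tester below 0.017 m), for 0.2 s.
2. the test button is fully down (over 6.5 of 8 mm) with the clamp down on the pack (all of step 1 and value of joint test_button above 0.0065 m), for 0.1 s.
3. the button is let right up again, the clamp still down (all of step 1 and value of joint test_button below 0.0015 m), for 0.1 s.
4. the clamp is swung back open with the pack still in the nest (value of joint clamp below 0.25 rad and x of pack in the frame of tester between -0.008 and 0.008 m and y of pack in the frame of tester between -0.006 and 0.006 m and z of pack in the frame of tester below 0.017 m), for 0.2 s.
At the end, for the whole second after the job is handed in: The pack lies still, flat (within 0.1 rad) and label up, on the floor of the tray (its underside less than 10 mm above the tray's underside), inside the walls; the tray is level on the bench; the clamp is open (below 0.25 rad) and the test button up (below 1.5 mm) (x of pack in the frame of tray between -0.06 and 0.06 m and y of pack in the frame of tray between -0.08 and 0.08 m and z of pack in the frame of tray between 0 and 0.01 m and angle between pack's own z axis and vertical below 0.1 rad and angle between tray's own z axis and vertical below 0.05 rad and linear speed of pack below 0.02 m/s and value of joint test_button below 0.0015 m and value of joint clamp below 0.25 rad); the robot touches nothing.
It fails at once if the test button is pressed in (over 4 mm) while the clamp is not down (below 1.3 rad) (value of joint test_button above 0.004 m and value of joint clamp below 1.3 rad).
It fails at once if the pack is dropped or thrown (over 0.6 m/s with no finger on it) (linear speed of pack above 0.6 m/s and contact force between the fingers and pack below 0.05 N).
It fails at once if the mug is pushed more than 30 mm (distance of mug from where it was at the start of the episode above 0.03 m).
It fails at once if the screwdriver is pushed more than 30 mm (distance of screwdriver from where it was at the start of the episode above 0.03 m).
It fails at once if the hard drive is pushed more than 30 mm (distance of hard_drive from where it was at the start of the episode above 0.03 m).
It also fails if it takes over 72 s, if anything falls off the work surface, if the arm or the gripper's body presses on something with over 40 N, if the wrist force passes 120 N, or if a joint passes its speed limit or range.

## Robot

A 6-joint arm with a two-finger parallel gripper is mounted at the origin on the work surface. World frame = base frame: x ahead of the robot, y to its left, z up, the work surface at z = 0. Lengths are in m, angles in rad, forces in N, time in s.
With the tool pointing down it reaches from about 0.35 to 0.975 m from the base axis. Payload 4.9 kg.
Tool frame: the origin (TCP) lies midway between the tips of the shut fingers; the grasp point (between the pads) lies 19 mm behind it (ctrl.hold_point_z is the distance from the TCP to the grasp point, in m); z points along the fingers, y is the line along which they close (so a half turn about z gives the same grasp; the last joint's range is limited). The gripper opens to 85 mm and grips with 20 to 120 N. Pads are 22 mm wide; open, the fingers measure 114 mm over their backs; the gripper's body (76 mm by 85 mm) begins 54 mm behind the grasp point. The pads swing forward as they close: fully open they stand 13 mm farther back than shut.
Start: joints at [-1.339, 0.053, 1.613, -0, 1.476, -0.119], TCP at [0.215, -0.587, 0.231] pointing down, gripper open.
Joint ranges: [-3.01, 3.01], [-1.01, 2.22], [0.06, 2.58], [-1.02, 4.17], [0.09, 2.62], [-3.14, 3.14]. Speed limits (rad/s): [2.57, 2.57, 3.14, 3.14, 3.14, 3.14].

## Interface

Orientations are given as a rotation vector (axis times angle).
In Python, from station import status, viewer, finish_job, ctrl gives the robot as it stands.
- The arm moves only by the shell command python3 -m jog 'ROWS' [FORCE]. ROWS is JSON, a list of rows, each a list of 7 numbers: the turn, a rotation vector about the tool's x, y, z each as a share of 5 degrees, from -1 to 1, then the shift along the tool's x, y, z each as a share of 30 mm, from -1 to 1, then the opening, from -1 (shut) to 1 (fully open). A call has 1 to 5 rows; each row shifts and turns the commanded pose from where the row before left it, along the tool's axes as they then stand; what a row does not reach is not made up. A row lasts 1/8 s, in which the tool goes at most 62.5 mm and 10.7 degrees, less where a joint would pass 70% of its speed; a pose out of reach is approached as far as the arm can. A call with a number of a shift or a turn outside -1 to 1 is refused whole. A call with a gripper value outside its range is refused whole. The fingers move at their own pace and stop on an object; FORCE is the grip in N (left out, the last holds). Time passes only in rows, so rows that do not move let the fingers close. It gives the time, the measured TCP pose, the force, the opening and the grip force at its end, in the units of the state.
- status.get_obs(): the state, without advancing time (a new reading comes with each control period).
- viewer.get_image(name): name is "side" or "top" or "wrist"; returns a dict with "img" (420x560x3 uint8, red, green, blue), "fovy" (degrees; the focal length in pixels is half the picture's height over the tangent of half this angle, whatever the lens; pixels are square), "cx", "cy" (the principal point, pixels), "rvec" (rotation vector, rad) and "tvec" (3), from world to camera coordinates, as OpenCV has them. Camera axes: x right, y down, z forward; pixel columns grow to the right and rows downward; lengths in m; the calibration is good to about 2 mm. A picture is of the moment at which its call begins. There is no depth.
- finish_job(): hands the job in; it is judged then, once.
The state is a dict: "t": time; "q": joint angles; "dq": joint speeds; "effort": joint torques, N m; "tool_pos": TCP position; "tool_rot": TCP orientation; "contact_force": force on the tool from outside, world axes, zero at the start; "wrist_torque": the same for the moment, N m; "opening": finger opening in m; "grip_force": force on a finger pad.
Only numpy, scipy, OpenCV 4.12 (cv2) and the standard library are available. Lean on these libraries where they do the work, as an engineer would, in place of code of your own. Each camera call takes 0.05 s, during which the arm holds its last target. There are 200 camera calls.

## Working session

There is one attempt and no reset: what is moved stays moved. The work goes in short steps, Python scripts to look and compute and a shell command to move; the robot and the scene stay as the last step left them, time stands still between calls to the robot, and variables do not carry over. Pictures are saved under pics/ and viewed, at most 10 in all, crops included, and the job is handed in when it is done.

```bash
ls; mkdir -p pics
python3 - <<'E'
from station import status, viewer, ctrl
import cv2
print(status.get_obs()); print(ctrl.hold_point_z)
for n in ("side","top","wrist"):
    d=viewer.get_image(n); cv2.imwrite(f"pics/{n}0.png",d["img"][:,:,::-1]); print(n,d["fovy"],d["cx"],d["cy"],d["rvec"],d["tvec"])
E
```

```text
pics
{'t': 0.0, 'q': array([-1.33897297e+00,  5.33754610e-02,  1.61429432e+00, -3.52063150e-06,
        1.47600704e+00, -1.18993675e-01]), 'dq': array([ 0.00059734,  0.00038508, -0.00046932, -0.0012117 ,  0.00072517,
        0.00054042]), 'effort': array([-8.44649130e-04, -3.93682659e+01, -3.70179677e+01, -1.46941870e-04,
        7.22139506e-03, -8.47683577e-07]), 'tool_pos': array([ 0.21464921, -0.58631848,  0.2300513 ]), 'tool_rot': array([-3.09133712e+00, -5.47878015e-01,  1.89963896e-04]), 'contact_force': array([-0.23780096,  1.11765336, -0.91500891]), 'wrist_torque': array([-0.03821807, -0.01792889,  0.00260247]), 'grip_force': 0.0, 'opening': 0.08538041519660258}
0.0187
side 53.60806100364522 271.3983282798726 211.52148666141676 [ 2.26323532e+00 -1.06586129e-03  2.44710189e-02] [-0.50605141  0.08669206  1.03374813]
top 55.20837615607455 287.73052179016065 205.1931700174701 [ 2.15339446 -2.18957517  0.06921058] [0.07063739 0.50392803 1.03636695]
wrist 67.62009786379588 280.42527224714087 206.20525353516678 [-2.35016636  1.63999431  0.27041624] [-0.62362922 -0.04177157  0.38077404]
```

View pics/top0.png

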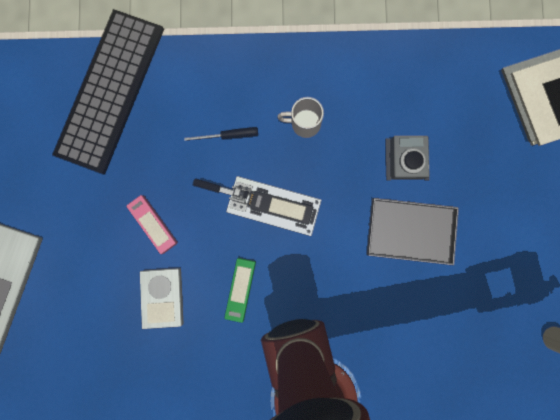

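View pics/side0.png

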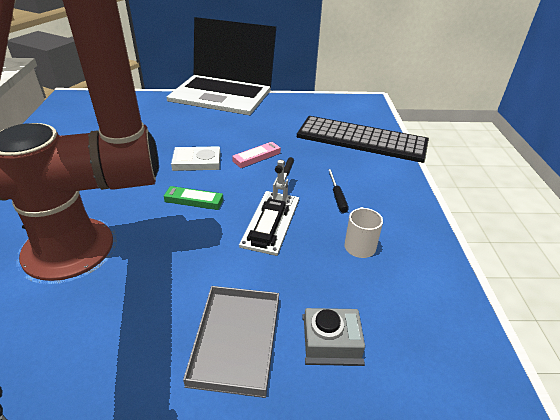

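Top view: the pack candidates are the pink bar (152,224), the green bar (240,290) and the black bar with a paper label in the nest (288,208). The black one in the nest fits. The clamp is at (243,195) with its handle at (207,185), the button at (413,160), the tray at (413,232), the mug at (307,118), the screwdriver at (225,134) and the hard drive at (160,298). One enlarged crop of both views will confirm this.

```bash
cat > h.py <<'E'
import numpy as np, cv2
from station import status, viewer
from scipy.spatial.transform import Rotation as R
def cam(n):
    d=viewer.get_image(n); h=d["img"].shape[0]; d["f"]=h/2/np.tan(np.radians(d["fovy"])/2)
    d["K"]=np.array([[d["f"],0,d["cx"]],[0,d["f"],d["cy"]],[0,0,1.]])
    d["R"]=R.from_rotvec(d["rvec"]).as_matrix(); d["t"]=np.array(d["tvec"]); return d
def ray(d,p):
    v=d["R"].T@np.linalg.solve(d["K"],[p[0],p[1],1.]); return -d["R"].T@d["t"], v/np.linalg.norm(v)
def plane(d,p,z):
    o,v=ray(d,p); return o+v*(z-o[2])/v[2]
def tri(*dp):
    A=np.zeros((3,3)); b=np.zeros(3)
    for d,p in dp:
        o,v=ray(d,p); M=np.eye(3)-np.outer(v,v); A+=M; b+=M@o
    x=np.linalg.solve(A,b)
    return x, [round(float(np.linalg.norm((np.eye(3)-np.outer(v,v))@(x-o))),4) for o,v in [ray(d,p) for d,p in dp]]
def proj(d,X):
    c=d["R"]@np.asarray(X)+d["t"]; return (d["K"]@c/c[2])[:2]
E
python3 - <<'E'
import cv2, numpy as np
t=cv2.imread("pics/top0.png"); s=cv2.imread("pics/side0.png")
def crop(i,x,y,w,h,W,H): return cv2.resize(i[y:y+h,x:x+w],(W,H),interpolation=cv2.INTER_CUBIC)
a=np.hstack([crop(t,185,170,150,75,500,250),crop(t,360,130,100,83,300,250)])
b=np.hstack([crop(s,230,150,80,105,260,340),crop(s,180,280,200,126,540,340)])
cv2.imwrite("pics/crop1.png",np.vstack([a,b]))
E
```

```text
(no output)
```

View pics/crop1.png

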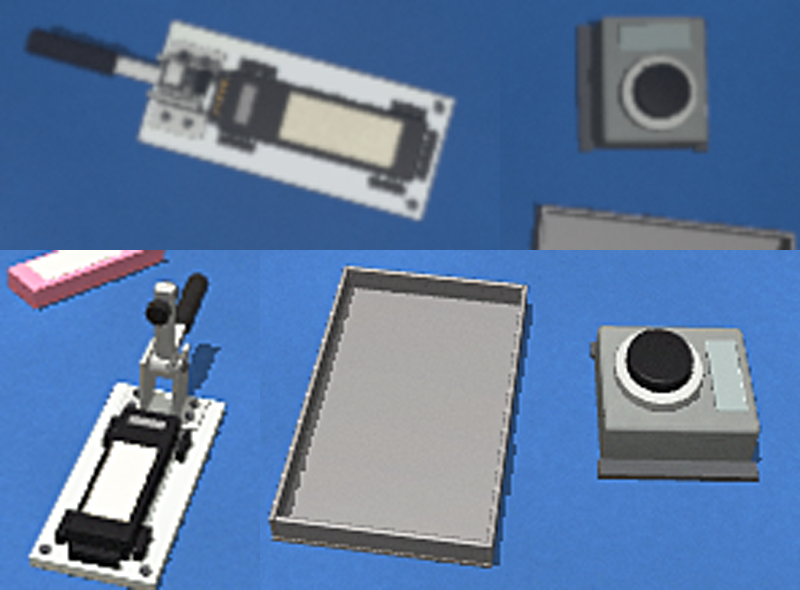

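The crop confirms the black, cream-labelled pack lies in the nest between the guides, with the clamp open behind it. I'll measure from the top and side views.

Run:
```python
from h import *
np.set_printoptions(precision=4,suppress=True)
T=cam("top");S=cam("side")
# plate corners picked: (far = clamp end)
tp=dict(a=(237.5,176),b=(321.5,199.1),c=(311,235.7),d=(226.4,212.6))
for k,p in tp.items(): print("plate",k,plane(T,p,.012))
for p in [(265.4,191.1),(299.5,196.9),(239.2,244.2),(277.7,255)]: print("plate side",plane(S,p,.012))
def quad(d,m,x,y,w,h):
    M=np.zeros(m.shape,np.uint8); M[y:y+h,x:x+w]=m[y:y+h,x:x+w]*255
    c=max(cv2.findContours(M,0,2)[0],key=cv2.contourArea)
    return c,cv2.contourArea(c)
def q4(c):
    hull=cv2.convexHull(c); e=.01
    while True:
        a=cv2.approxPolyDP(hull,e*cv2.arcLength(hull,True),True)
        if len(a)<=4: return a[:,0].astype(float)
        e+=.005
it=T["img"].astype(int); is_=S["img"].astype(int)
lt=(it.min(2)>120)&(it[:,:,0]-it[:,:,2]>12)
c,a=quad(T,lt,260,190,55,40); q=q4(c); print("label top",a,q.tolist(),"\n",np.array([plane(T,p,.036) for p in q])); mt=cv2.moments(c); mt=(mt['m10']/mt['m00'],mt['m01']/mt['m00'])
ls=(is_.min(2)>170)
c,a=quad(S,ls,251,199,26,38); q=q4(c); print("label side",a,q.tolist(),"\n",np.array([plane(S,p,.036) for p in q])); ms=cv2.moments(c); ms=(ms['m10']/ms['m00'],ms['m01']/ms['m00'])
print("label tri",tri((T,mt),(S,ms)))
# button: dark blobs
bt,a1=quad(T,it.max(2)<65,398,145,32,32); bs,a2=quad(S,is_.max(2)<65,308,305,40,32)
e1=cv2.fitEllipse(cv2.convexHull(bt));e2=cv2.fitEllipse(cv2.convexHull(bs));print(e1,e2,tri((T,e1[0]),(S,e2[0])),plane(T,e1[0],.069),plane(S,e2[0],.069))
# tray silhouette : non-blue
nb=lambda i:(i[:,:,2]-i[:,:,0]<40)
c,a=quad(T,nb(it),364,193,100,78); qt=q4(c);print("tray top",a,qt.tolist());print(np.array([plane(T,p,.028) for p in qt]))
c,a=quad(S,nb(is_),180,283,104,115); qs=q4(c);print("tray side",a,qs.tolist());print(np.array([plane(S,p,.028) for p in qs]))
# grip
g,a=quad(T,it.max(2)<45,188,172,36,24); r=cv2.minAreaRect(g); print("grip top",a,r, plane(T,r[0],.07))
```

```text
plate a [0.5865 0.1956 0.012 ]
plate b [ 0.5204 -0.0275  0.012 ]
plate c [0.424  0.0023 0.012 ]
plate d [0.4889 0.2258 0.012 ]
plate side [0.4906 0.2198 0.012 ]
plate side [0.5879 0.1936 0.012 ]
plate side [ 0.4259 -0.0009  0.012 ]
plate side [ 0.5209 -0.0374  0.012 ]
label top 437.5 [[272.0, 198.0], [305.0, 207.0], [302.0, 218.0], [270.0, 211.0]] 
 [[0.5233 0.1026 0.036 ]
 [0.4983 0.0173 0.036 ]
 [0.4699 0.0256 0.036 ]
 [0.4895 0.1082 0.036 ]]
label side 286.5 [[265.0, 209.0], [276.0, 211.0], [269.0, 233.0], [256.0, 230.0]] 
 [[0.4895 0.1087 0.036 ]
 [0.5186 0.1007 0.036 ]
 [0.4997 0.0148 0.036 ]
 [0.4673 0.0256 0.036 ]]
label tri (array([0.4947, 0.065 , 0.0317]), [0.0008, 0.0008])
((413.33099365234375, 159.7223663330078), (16.818798065185547, 17.997310638427734), 78.64376068115234) ((327.494140625, 320.7525634765625), (22.77532386779785, 24.85383415222168), 118.03487396240234) (array([ 0.6121, -0.2602,  0.059 ]), [0.0004, 0.0004]) [ 0.6107 -0.2572  0.069 ] [ 0.6098 -0.2674  0.069 ]
tray top 4926.5 [[372.0, 199.0], [457.0, 207.0], [453.0, 264.0], [367.0, 254.0]]
[[ 0.5169 -0.158   0.028 ]
 [ 0.4921 -0.377   0.028 ]
 [ 0.3457 -0.3595  0.028 ]
 [ 0.3745 -0.1405  0.028 ]]
tray side 7927.0 [[211.0, 286.0], [278.0, 293.0], [265.0, 397.0], [185.0, 387.0]]
[[ 0.3723 -0.1485  0.028 ]
 [ 0.5184 -0.1671  0.028 ]
 [ 0.491  -0.3956  0.028 ]
 [ 0.3501 -0.3776  0.028 ]]Traceback (most recent call last):
  File "<stdin>", line 32, in <module>
  File "<stdin>", line 10, in quad
ValueError: max() iterable argument is empty
```

```bash
T='[0,0,-0.974,0,0,0,1]'
python3 -m jog '[[0,0,-0.974,0,0,0,1],[0,0,-0.974,0,0,0,1],[0,0,-0.974,0,0,0,1],[0,0,-0.974,0,0,0,1],[0,0,-0.974,0,0,0,1]]' 
python3 -m jog '[[0,0,-0.974,0,0,0,1],[0,0,-0.974,0,0,0,1],[0,0,-0.974,0,0,0,1],[0,0,-0.974,0,0,0,1],[0,0,-0.974,0,0,0,1]]' >/dev/null
python3 -m jog '[[0,0,-0.974,0,0,0,1],[0,0,0,0.97,0.1,-0.1,1],[0,0,0,0.97,0.1,-0.1,1],[0,0,0,0.97,0.1,-0.1,1],[0,0,0,0.97,0.1,-0.1,1]]'
python3 -m jog '[[0,0,0,0.97,0.1,-0.1,1],[0,0,0,0.97,0.1,-0.1,1],[0,0,0,0.97,0.1,-0.1,1],[0,0,0,0.97,0.1,-0.1,1],[0,0,0,0.97,0.1,-0.1,1]]' >/dev/null
python3 -m jog '[[0,0,0,0.97,0.1,-0.1,1],[0,0,0,0.97,0.1,-0.1,1],[0,0,0,0.97,0.1,-0.1,1],[0,0,0,0.97,0.1,-0.1,1],[0,0,0,0.97,0.1,-0.1,1]]'
```

```text
t: 0.88
tool_pos: [0.2147, -0.5868, 0.2311]
tool_rot: [-2.906, -1.192, -0.0]
contact_force: [1.1, -0.5, 0.4]
opening: 0.0855
grip_force: 0.0
t: 2.12
tool_pos: [0.2593, -0.4776, 0.2433]
tool_rot: [-2.514, -1.883, -0.0]
contact_force: [0.0, 0.2, 0.3]
opening: 0.0852
grip_force: 0.0
t: 3.38
tool_pos: [0.3698, -0.2068, 0.2734]
tool_rot: [2.514, 1.883, 0.0]
contact_force: [0.0, -0.1, -1.3]
opening: 0.0854
grip_force: 0.0
```

```bash
python3 - <<'E'
from h import *; import pickle
d=cam("wrist"); pickle.dump(d,open("w1.pkl","wb")); print(-d["R"].T@d["t"], proj(d,[.432,-.26,.028]),proj(d,[.61,-.26,.069]))
E
python3 -m jog '[[0,0,0,0.97,0.1,-0.1,1],[0,0,0,0.97,0.1,-0.1,1],[0,0,0,0.97,0.1,0,1],[0,0,0,0.97,0.1,0,1],[0,0,0,0.97,0.1,0,1]]' >/dev/null
python3 -m jog '[[0,0,0,0.97,0.1,0,1],[0,0,0,0.97,0.1,0,1],[0,0,0,0.97,0.1,0,1],[0,0,0,0.97,0.1,0,1],[0,0,0,0.97,0.1,0,1]]'
python3 - <<'E'
from h import *; import pickle
d=cam("wrist"); pickle.dump(d,open("w2.pkl","wb")); print(-d["R"].T@d["t"])
E
python3 -m jog '[[0,0,0,0.97,0.1,0,1],[0,0,0,0.97,0.1,0,1],[0,0,0,0.97,0.1,0,1],[0,0,0,0,0,0,1]]'
python3 - <<'E'
from h import *; import pickle
d=cam("wrist"); pickle.dump(d,open("w3.pkl","wb")); print(-d["R"].T@d["t"])
W=[pickle.load(open(f"w{i}.pkl","rb"))["img"][:,:,::-1] for i in (1,2,3)]
W=[cv2.resize(w,(400,300)) for w in W]; cv2.imwrite("pics/w123.png",np.vstack([np.hstack(W[:2]),np.hstack([W[2],W[2]*0])]))
E
```

```text
[ 0.39290649 -0.12814871  0.4158909 ] [338.24402935 195.83294202] [500.47185316 163.45983147]
t: 4.68
tool_pos: [0.4806, 0.0636, 0.2792]
tool_rot: [2.514, 1.883, -0.0]
contact_force: [0.2, -0.4, -0.4]
opening: 0.0855
grip_force: 0.0
[0.50366702 0.14231827 0.42167935]
t: 5.22
tool_pos: [0.5136, 0.1449, 0.2789]
tool_rot: [-2.512, -1.886, 0.001]
contact_force: [-0.6, 0.2, -0.6]
opening: 0.0853
grip_force: 0.0
[0.53667025 0.22365677 0.42136767]
```

View pics/w123.png

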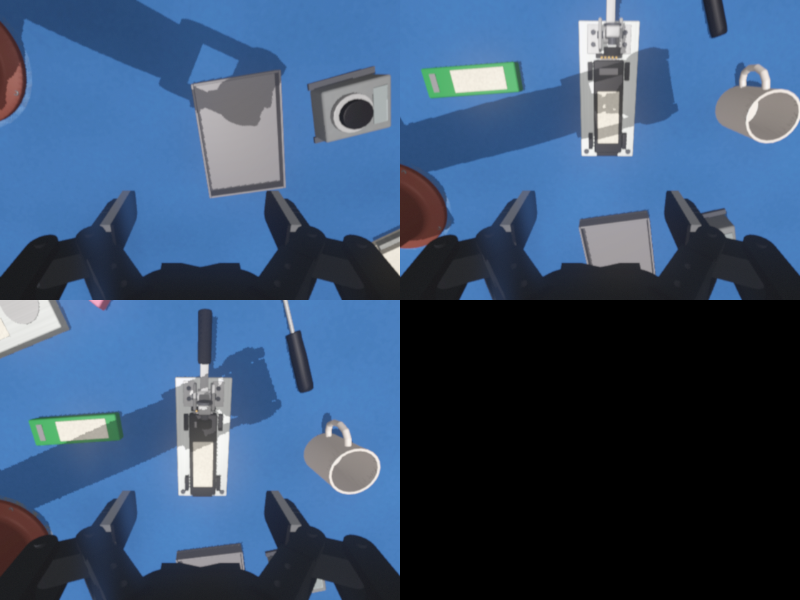

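The wrist views show the nest in line with the image columns (plate corners in view 3 about (176,78)–(227,196)), the handle at (205,35), and in view 1 the tray and the button at (352,113), all at half scale. I'll refine the positions from these.

Run:
```python
from h import *; import pickle
np.set_printoptions(precision=4,suppress=True)
w1,w2,w3=[pickle.load(open(f"w{i}.pkl","rb")) for i in (1,2,3)]
T=cam("top");S=cam("side")
def blob(d,m,x,y,w,h):
    M=np.zeros(m.shape,np.uint8); M[y:y+h,x:x+w]=m[y:y+h,x:x+w]*255
    return cv2.convexHull(max(cv2.findContours(M,0,2)[0],key=cv2.contourArea))
s=1.4
def pl(d,ps,z): 
    P=np.array([plane(d,np.array(p)*s,z) for p in ps]); return P
for n,d,ps in (("w3",w3,[(176,78),(232,78),(227,196),(179,196)]),("w2",w2,[(179,22),(240,21),(232.5,155),(182.5,155.5)])):
    P=pl(d,ps,.012); c=P.mean(0); v=(P[0]+P[1]-P[2]-P[3])/2; u=v/np.linalg.norm(v)
    print(n,"ctr",c,"len",np.linalg.norm(v),"wid",np.linalg.norm(P[0]-P[1]),"yaw",np.degrees(np.arctan2(v[1],v[0])),"orig",c-.0225*u)
    i=d["img"].astype(int)
# grip
i=w3["img"].astype(int); g=blob(w3,i.max(2)<60,265,5,45,95); r=cv2.minAreaRect(g); print("grip",r); b=cv2.boundingRect(g);
for p in ((b[0]+b[2]/2,b[1]),(b[0]+b[2]/2,b[1]+b[3])): print(plane(w3,p,.07))
it=T["img"].astype(int); g2=blob(T,it.max(2)<60,188,172,36,24); r2=cv2.minAreaRect(g2); print(r2,tri((T,r2[0]),(w3,r[0])))
# button
i=w1["img"].astype(int); g=blob(w1,i.max(2)<60,460,130,70,60); e=cv2.fitEllipse(g); print("btn",e,plane(w1,e[0],.069), "vs top",tri((w1,e[0]),(T,(413.33,159.72))))
P=pl(w1,[(192,85),(281,71),(286,187),(210,197)],.028); print("tray",P,P.mean(0)); v=(P[0]+P[1]-P[2]-P[3]); print(np.degrees(np.arctan2(v[1],v[0])),np.linalg.norm(v)/2)
# label in w3/w2 : bottom end corners
for d,ps in ((w3,[(193,142),(215,142),(213,187),(193.5,187)]),(w2,[(196,91),(220,91),(217.5,142.5),(195.5,142.5)])):
    P=pl(d,ps,.036); print("label",P.mean(0))
# height check: plate corners (far-left,low-left..) w2/w3/top
for n,a,b,c in (("FL",(179,22),(176,78),(226.4,212.6)),("FR",(240,21),(232,78),(237.5,176)),("NR",(232.5,155),(227,196),(321.5,199.1)),("NL",(182.5,155.5),(179,196),(311,235.7))):
    print(n,tri((w2,np.array(a)*s),(w3,np.array(b)*s),(T,c)))
```

```text
w3 ctr [0.5067 0.1004 0.012 ] len 0.23442201171939625 wid 0.09780104330375594 yaw 73.64138541600903 orig [0.5004 0.0788 0.012 ]
w2 ctr [0.5069 0.1022 0.012 ] len 0.23175253159622894 wid 0.09903004545741573 yaw 73.51303948990439 orig [0.5005 0.0806 0.012 ]Traceback (most recent call last):
  File "<stdin>", line 16, in <module>
  File "<stdin>", line 7, in blob
ValueError: max() iterable argument is empty
```

Run:
```python
from h import *; import pickle
np.set_printoptions(precision=4,suppress=True)
w1,w2,w3=[pickle.load(open(f"w{i}.pkl","rb")) for i in (1,2,3)]
T=cam("top")
def blob(d,x,y,w,h,th=75):
    i=d["img"]; m=(i.max(2)<th)|((i[:,:,2].astype(int)-i[:,:,0]<25)&(i.max(2)<100)); M=np.zeros(m.shape,np.uint8); M[y:y+h,x:x+w]=m[y:y+h,x:x+w]*255
    c=cv2.findContours(M,0,2)[0]
    return cv2.convexHull(max(c,key=cv2.contourArea))
s=1.4
print(w3["img"][45,287],T["img"][185,207],w1["img"][158,493],w1["img"][175,493])
def pl(d,ps,z): return np.array([plane(d,np.array(p)*s,z) for p in ps])
g=blob(w3,265,5,45,95); r=cv2.minAreaRect(g); print("grip",r)
g2=blob(T,188,172,36,24); r2=cv2.minAreaRect(g2); print(r2,tri((T,r2[0]),(w3,r[0])),plane(w3,r[0],.071))
g=blob(w1,460,130,70,60); e=cv2.fitEllipse(g); print("btn",e,plane(w1,e[0],.069), "vs top",tri((w1,e[0]),(T,(413.33,159.72))))
P=pl(w1,[(192,85),(281,71),(286,187),(210,197)],.028); print("tray",P,P.mean(0)); v=(P[0]+P[1]-P[2]-P[3]); print(np.degrees(np.arctan2(v[1],v[0])),np.linalg.norm(v)/2)
for d,ps in ((w3,[(193,142),(215,142),(213,187),(193.5,187)]),(w2,[(196,91),(220,91),(217.5,142.5),(195.5,142.5)])): print("label",pl(d,ps,.036).mean(0))
for n,a,b,c in (("FL",(179,22),(176,78),(226.4,212.6)),("FR",(240,21),(232,78),(237.5,176)),("NR",(232.5,155),(227,196),(321.5,199.1)),("NL",(182.5,155.5),(179,196),(311,235.7))): print(n,tri((w2,np.array(a)*s),(w3,np.array(b)*s),(T,c)))
```

```text
[59 62 76] [94 54 51] [48 47 52] [49 49 53]
grip ((286.5, 51.0), (74.0, 17.0), 90.0)
((205.5, 186.5), (17.0, 35.0), 90.0) (array([0.5553, 0.2713, 0.0539]), [0.0014, 0.0014]) [0.5555 0.2682 0.071 ]
btn ((498.5027160644531, 159.338134765625), (40.010494232177734, 48.358436584472656), 69.35401916503906) [ 0.6082 -0.2547  0.069 ] vs top (array([ 0.6119, -0.2579,  0.0631]), [0.001, 0.001])
tray [[ 0.3739 -0.1434  0.028 ]
 [ 0.5204 -0.1631  0.028 ]
 [ 0.4933 -0.3773  0.028 ]
 [ 0.3458 -0.3572  0.028 ]] [ 0.4334 -0.2603  0.028 ]
82.66237090452658 0.21574579338238753
label [0.4964 0.0641 0.036 ]
label [0.4941 0.0672 0.036 ]
FL (array([0.491 , 0.2275, 0.0021]), [0.0013, 0.0012, 0.0015])
FR (array([0.5877, 0.1987, 0.0068]), [0.0022, 0.0004, 0.0024])
NR (array([ 0.5212, -0.027 ,  0.0067]), [0.0026, 0.0018, 0.0009])
NL (array([0.4253, 0.0022, 0.01  ]), [0.0018, 0.0013, 0.0013])
```

```bash
python3 -m jog '[[0,0,0,0.86,0.04,0,1],[0,0,0,0.86,0.04,0,1],[0,0,0,0.86,0.04,0,1],[0,0,0,0.86,0.04,0,1],[0,0,0,0.86,0.04,0,1]]' >/dev/null
python3 -m jog '[[0,0,0,0,0,0.96,1],[0,0,0,0,0,0.96,1],[0,0,0,0,0,0.96,1],[0,0,0,0,0,0.96,1],[0,0,0,0,0,0,1]]'
python3 - <<'E'
from h import *; import pickle
d=cam("wrist"); cv2.imwrite("pics/w4.png",d["img"][:,:,::-1]); pickle.dump(d,open("w4.pkl","wb"))
E
```

```text
t: 6.68
tool_pos: [0.5537, 0.2648, 0.1611]
tool_rot: [-2.514, -1.881, 0.009]
contact_force: [-0.4, 0.2, -0.0]
opening: 0.0854
grip_force: 0.0
```

View pics/w4.png

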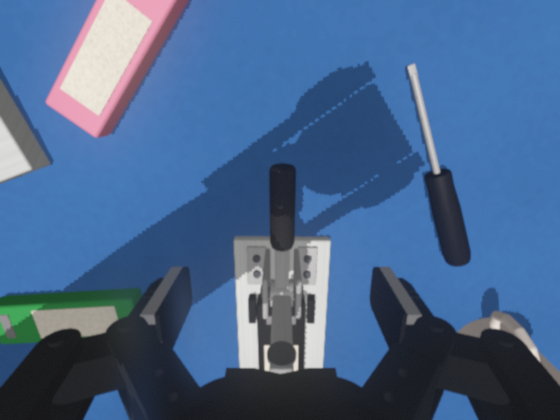

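The handle sits at (283,207), centred between the fingers. Lowering and gripping it.

```bash
python3 -m jog '[[0,0,0,0.05,0,0.94,1],[0,0,0,0.05,0,0.94,1],[0,0,0,0,0,0.94,1],[0,0,0,0,0,0.94,1],[0,0,0,0,0,0,1]]'
python3 -m jog '[[0,0,0,0,0,0,-1],[0,0,0,0,0,0,-1],[0,0,0,0,0,0,-1],[0,0,0,0,0,0,-1],[0,0,0,0,0,0,-1]]' 25
python3 -m jog '[[0,0,0,0,0,0,-1],[0,0,0,0,0,0,-1],[0,0,0,0,0,0,-1]]'
```

```text
t: 7.35
tool_pos: [0.5557, 0.2687, 0.0507]
tool_rot: [-2.514, -1.883, 0.004]
contact_force: [0.1, -0.3, -0.4]
opening: 0.0855
grip_force: 0.0
t: 7.98
tool_pos: [0.5559, 0.2698, 0.0524]
tool_rot: [-2.514, -1.882, 0.001]
contact_force: [-3.9, 1.0, 6.1]
opening: 0.0191
grip_force: 24.7
t: 8.35
tool_pos: [0.5559, 0.2698, 0.0524]
tool_rot: [-2.514, -1.883, 0.001]
contact_force: [-3.6, 0.7, 5.0]
opening: 0.0192
grip_force: 24.7
```

```bash
python3 -m jog '[[0,0,0,-0.073,0,-0.423,-1],[0,0,0,-0.133,0,-0.407,-1],[0,0,0,-0.193,0,-0.383,-1],[0,0,0,-0.25,0,-0.35,-1],[0,0,0,-0.297,0,-0.313,-1]]'
python3 -m jog '[[0,0,0,-0.34,0,-0.263,-1],[0,0,0,-0.373,0,-0.21,-1],[0,0,0,-0.4,0,-0.153,-1],[0,0,0,-0.42,0,-0.093,-1],[0,0,0,-0.427,0,-0.033,-1]]'
python3 -m jog '[[0,0,0,0,0,0,-1],[0,0,0,0,0,0,-1]]'
python3 - <<'E'
from h import *
np.set_printoptions(precision=4,suppress=True)
S=cam("side");T=cam("top"); a=cv2.resize(S["img"][130:260,210:330],(370,400)); b=cv2.resize(T["img"][150:250,190:340],(430,400))
cv2.imwrite("pics/c5.png",np.hstack([a,b])[:,:,::-1])
E
```

```text
t: 8.98
tool_pos: [0.5474, 0.2415, 0.1077]
tool_rot: [-2.514, -1.883, 0.002]
contact_force: [-2.3, 0.3, -6.6]
opening: 0.019
grip_force: 26.2
t: 9.6
tool_pos: [0.5308, 0.1858, 0.1305]
tool_rot: [-2.512, -1.882, 0.0]
contact_force: [-5.0, 4.7, -4.7]
opening: 0.019
grip_force: 29.6
t: 9.85
tool_pos: [0.5305, 0.1849, 0.1304]
tool_rot: [-2.513, -1.883, 0.004]
contact_force: [-6.6, 1.6, -0.6]
opening: 0.019
grip_force: 29.7
```

View pics/c5.png

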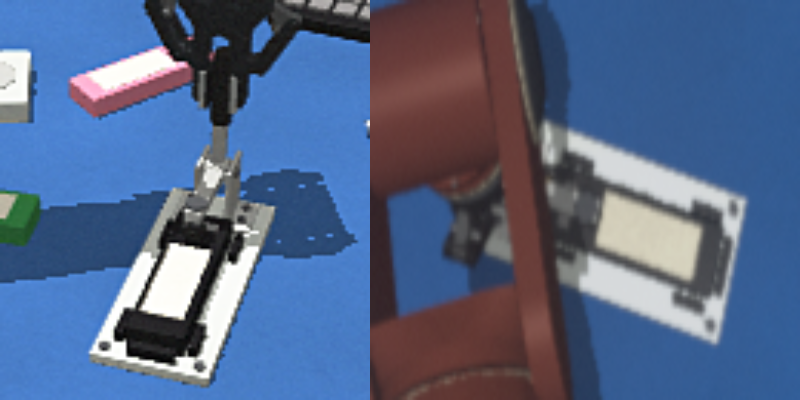

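The clamp is over: handle upright, arm level above the pack. Releasing and moving above the button.

```bash
python3 -m jog '[[0,0,0,-0.07,0,0,-1],[0,0,0,0,0,0,-0.2],[0,0,0,0,0,0,0],[0,0,0,0,0,0,0]]'
python3 -m jog '[[0,0,0,0,0,-0.9,0],[0,0,0,0,0,-0.9,0],[0,0,0,0,0,-0.9,0],[0,0,0,0,0,-0.9,-1],[0,0,0,-0.953,0.48,0,-1]]'
python3 -m jog '[[0,0,0,-0.953,0.48,0,-1],[0,0,0,-0.953,0.48,0,-1],[0,0,0,-0.953,0.48,0,-1],[0,0,0,-0.953,0.48,0,-1],[0,0,0,-0.953,0.48,0,-1]]' >/dev/null
python3 -m jog '[[0,0,0,-0.953,0.48,0,-1],[0,0,0,-0.953,0.48,0,-1],[0,0,0,-0.953,0.48,0,-1],[0,0,0,-0.953,0.48,0,-1],[0,0,0,-0.953,0.48,0,-1]]' >/dev/null
python3 -m jog '[[0,0,0,-0.953,0.48,0,-1],[0,0,0,-0.953,0.48,0,-1],[0,0,0,-0.953,0.48,0,-1],[0,0,0,0,0,0,-1],[0,0,0,0,0,0,-1]]'
python3 - <<'E'
from h import *
S=cam("side");T=cam("top");w=cam("wrist"); print(proj(w,[.61,-.258,.069]))
a=cv2.resize(S["img"][130:260,210:330],(260,280)); b=cv2.resize(T["img"][150:250,190:340],(420,280));c=cv2.resize(w["img"],(400,300)); e=cv2.resize(S["img"][200:400,200:466],(400,300))
I=np.zeros((580,800,3),np.uint8); I[:280,:260]=a;I[:280,260:680]=b;I[280:,:400]=c;I[280:,400:]=e
cv2.imwrite("pics/c6.png",I[:,:,::-1])
E
```

```text
t: 10.45
tool_pos: [0.5322, 0.1833, 0.1312]
tool_rot: [2.513, 1.882, 0.003]
contact_force: [0.7, -0.1, -0.1]
opening: 0.0427
grip_force: 0.0
t: 11.08
tool_pos: [0.5387, 0.153, 0.2422]
tool_rot: [2.509, 1.885, 0.009]
contact_force: [0.8, -0.3, -0.5]
opening: 0.007
grip_force: 0.0
t: 12.95
tool_pos: [0.6121, -0.2569, 0.2382]
tool_rot: [-2.514, -1.883, -0.0]
contact_force: [1.1, 0.2, 0.5]
opening: 0.0002
grip_force: 0.0
[278.87919921 187.68204119]
```

View pics/c6.png

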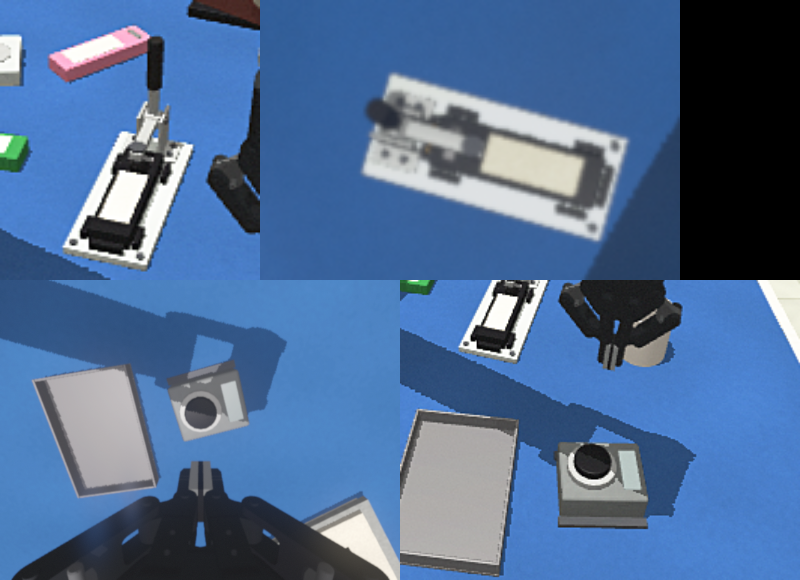

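Clamp down with the pack still in place; the button at (280,187) in the wrist image matches the predicted (279,188). Descending.

```bash
python3 -m jog '[[0,0,0,0,0,1,-1],[0,0,0,0,0,1,-1],[0,0,0,0,0,1,-1],[0,0,0,0,0,1,-1],[0,0,0,0,0,1,-1]]'
python3 -m jog '[[0,0,0,0,0,0.3,-1],[0,0,0,0,0,0.2,-1],[0,0,0,0,0,0,-1]]'
python3 -m jog '[[0,0,0,0,0,0.15,-1],[0,0,0,0,0,0.1,-1],[0,0,0,0,0,0,-1]]'
```

```text
t: 13.72
tool_pos: [0.6123, -0.2563, 0.0876]
tool_rot: [2.513, 1.885, 0.0]
contact_force: [0.3, 0.0, 0.7]
opening: 0.0
grip_force: 0.0
t: 14.1
tool_pos: [0.6127, -0.2573, 0.0741]
tool_rot: [2.513, 1.883, 0.001]
contact_force: [0.6, -0.1, 0.2]
opening: -0.0
grip_force: 0.0
t: 14.48
tool_pos: [0.6128, -0.2576, 0.0665]
tool_rot: [2.513, 1.882, 0.001]
contact_force: [1.0, -0.4, 3.2]
opening: -0.0002
grip_force: 1.2
```

Contact near z ≈ 0.068, as expected. Pressing fully in small steps.

```bash
python3 -m jog '[[0,0,0,0,0,0.1,-1],[0,0,0,0,0,0.08,-1],[0,0,0,0,0,0,-1]]'
python3 -m jog '[[0,0,0,0,0,0.04,-1],[0,0,0,0,0,0,-1]]'
```

```text
t: 14.85
tool_pos: [0.6129, -0.2576, 0.0611]
tool_rot: [2.513, 1.882, 0.001]
contact_force: [1.4, -0.7, 4.5]
opening: -0.0004
grip_force: 2.4
t: 15.1
tool_pos: [0.6129, -0.2576, 0.061]
tool_rot: [2.513, 1.883, 0.001]
contact_force: [-0.8, 0.7, 10.0]
opening: 0.0002
grip_force: 4.8
```

Bottomed out (10 N at z = 0.061). Lifting and returning above the handle.

```bash
python3 -m jog '[[0,0,0,0,0,0,-1],[0,0,0,0,0,-0.6,-1],[0,0,0,0,0,-1,-1],[0,0,0,0,0,-1,-1],[0,0,0,0,0,-1,-1]]'
python3 -m jog '[[0,0,0,0,0,-1,-1],[0,0,0,0,0,-1,-1],[0,0,0,0,0,-0.4,0.4],[0,0,0,0.956,-0.484,0,0.4],[0,0,0,0.956,-0.484,0,0.4]]' >/dev/null
python3 -m jog '[[0,0,0,0.956,-0.484,0,0.4],[0,0,0,0.956,-0.484,0,0.4],[0,0,0,0.956,-0.484,0,0.4],[0,0,0,0.956,-0.484,0,0.4],[0,0,0,0.956,-0.484,0,0.4]]' 
python3 -m jog '[[0,0,0,0.956,-0.484,0,0.4],[0,0,0,0.956,-0.484,0,0.4],[0,0,0,0.956,-0.484,0,0.4],[0,0,0,0.956,-0.484,0,0.4],[0,0,0,0.956,-0.484,0,0.4]]' >/dev/null
python3 -m jog '[[0,0,0,0.956,-0.484,0,0.4],[0,0,0,0.956,-0.484,0,0.4],[0,0,0,0,0,0,0.4],[0,0,0,0,0,0,0.4]]'
```

```text
t: 15.72
tool_pos: [0.6113, -0.2568, 0.1674]
tool_rot: [-2.513, -1.882, 0.002]
contact_force: [0.6, -0.9, -0.3]
opening: 0.0
grip_force: 0.0
t: 16.98
tool_pos: [0.5699, -0.0348, 0.2375]
tool_rot: [-2.513, -1.882, 0.003]
contact_force: [-0.1, -0.6, 0.2]
opening: 0.0597
grip_force: 0.0
t: 18.1
tool_pos: [0.5295, 0.1848, 0.2381]
tool_rot: [-2.514, -1.883, 0.003]
contact_force: [0.0, 0.1, 0.4]
opening: 0.06
grip_force: 0.0
```

```bash
python3 -m jog '[[0,0,0,0,0.08,0.9,0.4],[0,0,0,0,0,0.9,0.4],[0,0,0,0,0,0.9,0.4],[0,0,0,0,0,0.87,0.4],[0,0,0,0,0,0,0.4]]'
python3 -m jog '[[0,0,0,0,0,0,-1],[0,0,0,0,0,0,-1],[0,0,0,0,0,0,-1],[0,0,0,0,0,0,-1]]' 25
```

```text
t: 18.73
tool_pos: [0.5304, 0.1831, 0.129]
tool_rot: [-2.514, -1.88, 0.009]
contact_force: [-0.7, -0.6, -0.3]
opening: 0.0599
grip_force: 0.0
t: 19.23
tool_pos: [0.5307, 0.1856, 0.1339]
tool_rot: [-2.511, -1.882, 0.004]
contact_force: [-10.2, 1.4, 8.6]
opening: 0.0193
grip_force: 24.8
```

```bash
python3 -m jog '[[0,0,0,0.427,0,0.033,-1],[0,0,0,0.42,0,0.093,-1],[0,0,0,0.4,0,0.153,-1],[0,0,0,0.373,0,0.21,-1],[0,0,0,0.34,0,0.263,-1]]'
python3 -m jog '[[0,0,0,0.297,0,0.313,-1],[0,0,0,0.25,0,0.35,-1],[0,0,0,0.193,0,0.383,-1],[0,0,0,0.133,0,0.407,-1],[0,0,0,0.073,0,0.42,-1]]'
python3 -m jog '[[0,0,0,0,0,0,-1],[0,0,0,0,0,0,-1]]'
```

```text
t: 19.85
tool_pos: [0.5477, 0.2423, 0.111]
tool_rot: [-2.512, -1.883, 0.003]
contact_force: [-6.6, 1.2, 5.1]
opening: 0.0191
grip_force: 25.4
t: 20.48
tool_pos: [0.5562, 0.2708, 0.0546]
tool_rot: [-2.511, -1.882, -0.002]
contact_force: [-5.0, 5.7, 2.6]
opening: 0.0197
grip_force: 24.3
t: 20.72
tool_pos: [0.5561, 0.2706, 0.0541]
tool_rot: [-2.511, -1.881, -0.002]
contact_force: [-4.0, 6.6, -0.8]
opening: 0.0193
grip_force: 24.5
```

```bash
python3 -m jog '[[0,0,0,0,0,0,0],[0,0,0,0,0,0,0],[0,0,0,0,0,0,0.4],[0,0,0,0,0,-0.5,1],[0,0,0,0,0,-1,1]]'
python3 -m jog '[[0,0,0,0,0,-1,1],[0,0,0,0,0,-1,1],[0,0,0,0,0,-1,1],[0,0,0,0,0,-1,1],[0,0,0,0,0,-1,1]]' >/dev/null
python3 -m jog '[[0,0,0,0,0,-0.6,1],[0,0,0,-0.95,0,0,1],[0,0,0,-0.95,0,0,1],[0,0,0,-0.95,0,0,1],[0,0,0,-0.95,0,0,1]]' >/dev/null
python3 -m jog '[[0,0,0,-0.95,0,0,1],[0,0,0,-0.95,0,0,1],[0,0,0,-0.97,0,0,1],[0,0,0,0,0,0,1],[0,0,0,0,0,0,1]]'
python3 - <<'E'
from h import *; import pickle
np.set_printoptions(precision=4,suppress=True)
w=cam("wrist");T=cam("top");S=cam("side"); pickle.dump((w,T,S),open("p7.pkl","wb"))
a=cv2.resize(w["img"],(400,300)); b=cv2.resize(S["img"][130:260,210:330],(277,300)); c=cv2.resize(T["img"][140:260,180:340],(400,300))
I=np.zeros((600,800,3),np.uint8); I[:300,:400]=a;I[:300,400:677]=b;I[300:,:400]=c
for k,p in enumerate([(0,.0),(0.0,.025),(0,-.025)]):
    u=np.array([.282,.9593]);X=np.array([.5,.0785])+p[0]*u+p[1]*np.array([-u[1],u[0]]); print(proj(w,[*X,.036]),proj(T,[*X,.036]))
cv2.imwrite("pics/c7.png",I[:,:,::-1])
E
```

```text
t: 21.35
tool_pos: [0.5559, 0.2678, 0.098]
tool_rot: [-2.514, -1.883, 0.004]
contact_force: [1.8, -0.8, -0.1]
opening: 0.0851
grip_force: 0.0
t: 23.22
tool_pos: [0.5006, 0.0766, 0.2663]
tool_rot: [-2.514, -1.883, -0.001]
contact_force: [-0.3, 0.5, -0.3]
opening: 0.0854
grip_force: 0.0
[279.5822 171.4607] [281.3912 206.7695]
[258.904  171.4213] [278.8073 216.0438]
[300.26 171.5 ] [283.9661 197.5277]
```

View pics/c7.png

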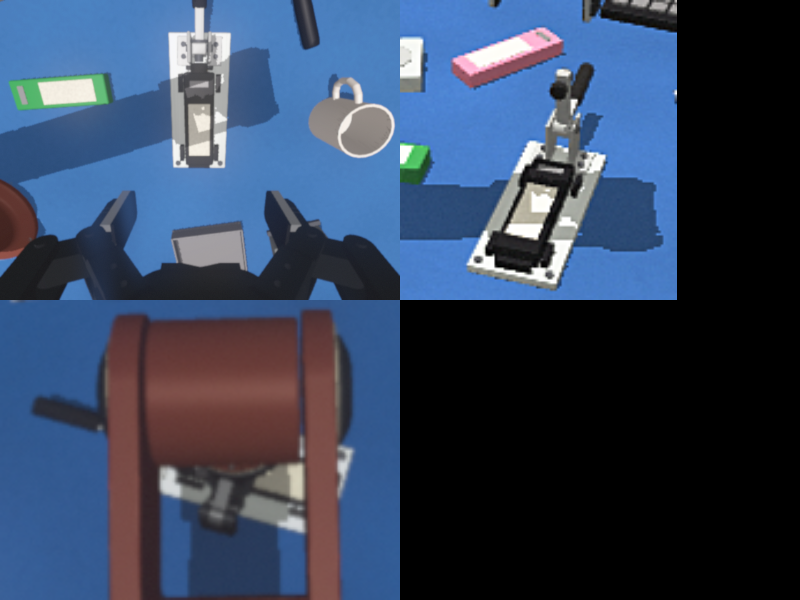

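The clamp is open again and the pack is in place (centre column 280 against a predicted 279.6). Descending to grasp it.

```bash
python3 -m jog '[[0,0,0,-0.3,0,1,1],[0,0,0,0,0,1,1],[0,0,0,0,0,1,1],[0,0,0,0,0,1,1],[0,0,0,0,0,1,1]]'
python3 -m jog '[[0,0,0,0,0,1,1],[0,0,0,0,0,1,1],[0,0,0,0,0,0.7,1],[0,0,0,0,0,0.4,1],[0,0,0,0,0,0,1]]'
python3 -m jog '[[0,0,0,0,0,0.25,1],[0,0,0,0,0,0,1]]'
```

```text
t: 24.0
tool_pos: [0.498, 0.0683, 0.1152]
tool_rot: [-2.513, -1.885, -0.0]
contact_force: [0.9, 0.4, -0.3]
opening: 0.0852
grip_force: 0.0
t: 24.62
tool_pos: [0.4975, 0.068, 0.0225]
tool_rot: [-2.513, -1.883, 0.002]
contact_force: [-0.1, -0.4, -0.2]
opening: 0.0857
grip_force: 0.0
t: 24.88
tool_pos: [0.4981, 0.0676, 0.0159]
tool_rot: [2.514, 1.883, 0.0]
contact_force: [0.2, -0.2, -0.7]
opening: 0.0857
grip_force: 0.0
```

```bash
python3 -m jog '[[0,0,0,0,0,0.12,1],[0,0,0,0,0,0,0.4],[0,0,0,0,0,0,0],[0,0,0,0,0,0,-1],[0,0,0,0,0,0,-1]]' 40
python3 -m jog '[[0,0,0,0,0,0,-1],[0,0,0,0,0,0,-1],[0,0,0,0,0,0,-1]]' 60
python3 -m jog '[[0,0,0,0,0,-0.15,-1],[0,0,0,0,0,-0.3,-1],[0,0,0,0,0,-0.5,-1],[0,0,0,0,0,-0.8,-1],[0,0,0,0,0,0,-1]]'
```

```text
t: 25.5
tool_pos: [0.4976, 0.0678, 0.0124]
tool_rot: [-2.514, -1.883, 0.001]
contact_force: [-4.2, 0.3, 5.6]
opening: 0.0493
grip_force: 44.2
t: 25.88
tool_pos: [0.4977, 0.0678, 0.0125]
tool_rot: [-2.514, -1.882, 0.001]
contact_force: [-4.1, 0.7, 5.3]
opening: 0.0485
grip_force: 63.2
t: 26.5
tool_pos: [0.5004, 0.0676, 0.0677]
tool_rot: [2.511, 1.881, 0.008]
contact_force: [0.3, -1.0, -3.4]
opening: 0.0486
grip_force: 63.1
```

```bash
python3 -m jog '[[0,0,0,0,0,-0.9,-1],[0,0,0,0,0,-0.9,-1],[0,0,0,0,0,-0.9,-1],[0,0,0,-0.5,0.05,0,-1],[0,0,0,-0.956,0.083,0,-1]]'
python3 -m jog '[[0,0,0,-0.956,0.083,0,-1],[0,0,0,-0.956,0.083,0,-1],[0,0,0,-0.956,0.083,0,-1],[0,0,0,-0.956,0.083,0,-1],[0,0,0,-0.956,0.083,0,-1]]' >/dev/null
python3 -m jog '[[0,0,0,-0.956,0.083,0,-1],[0,0,0,-0.956,0.083,0,-1],[0,0,0,-0.956,0.083,0,-1],[0,0,0,-0.956,0.083,0,-1],[0,0,0,-0.956,0.083,0,-1]]' >/dev/null
python3 -m jog '[[0,0,0,-0.456,0.03,0,-1],[0,0,-0.93,0,0,0,-1],[0,0,-0.93,0,0,0,-1],[0,0,0,0,0,0,-1],[0,0,0,0,0,0,-1]]'
python3 - <<'E'
from h import *; import pickle
np.set_printoptions(precision=4,suppress=True)
w=cam("wrist");S=cam("side")
a=cv2.resize(w["img"],(400,300)); b=cv2.resize(S["img"][200:400,130:396],(400,300))
cv2.imwrite("pics/c8.png",np.hstack([a,b])[:,:,::-1])
E
```

```text
t: 27.12
tool_pos: [0.4887, 0.024, 0.1442]
tool_rot: [-2.512, -1.885, 0.002]
contact_force: [0.7, -0.3, -3.4]
opening: 0.0488
grip_force: 63.5
t: 29.0
tool_pos: [0.4295, -0.2707, 0.145]
tool_rot: [-2.354, -2.079, 0.0]
contact_force: [0.3, 0.2, -3.5]
opening: 0.0486
grip_force: 63.5
```

View pics/c8.png

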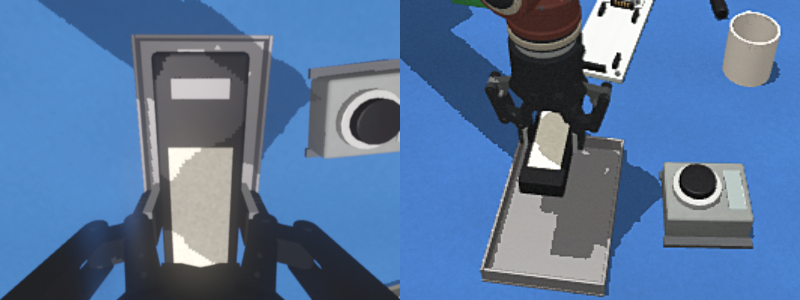

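The held pack is level and aligned with the tray (pack columns 160–245, tray 133–272, at half scale). Lowering it.

```bash
python3 -m jog '[[0,0,0,0.03,0.03,0.9,-1],[0,0,0,0,0,0.9,-1],[0,0,0,0,0,0.9,-1],[0,0,0,0,0,0.9,-1],[0,0,0,0,0,0,-1]]'
python3 -m jog '[[0,0,0,0,0,0.5,-1],[0,0,0,0,0,0.25,-1],[0,0,0,0,0,0.1,-1],[0,0,0,0,0,0,-1],[0,0,0,0,0,0,-1]]'
```

```text
t: 29.72
tool_pos: [0.429, -0.2686, 0.0352]
tool_rot: [-2.349, -2.077, 0.001]
contact_force: [0.1, -0.1, -3.4]
opening: 0.0486
grip_force: 63.5
t: 30.35
tool_pos: [0.4311, -0.2705, 0.0126]
tool_rot: [2.353, 2.08, 0.0]
contact_force: [0.8, -0.6, -4.0]
opening: 0.0486
grip_force: 63.6
```

```bash
python3 -m jog '[[0,0,0,0,0,0.1,-1],[0,0,0,0,0,0.08,-1],[0,0,0,0,0,0,-1]]'
python3 -m jog '[[0,0,0,0,0,0.05,-1],[0,0,0,0,0,0.03,-1],[0,0,0,0,0,0,-1]]'
```

```text
t: 30.72
tool_pos: [0.4305, -0.2701, 0.0063]
tool_rot: [-2.353, -2.081, 0.0]
contact_force: [-0.2, 0.6, -3.5]
opening: 0.0489
grip_force: 63.6
t: 31.1
tool_pos: [0.4308, -0.2703, 0.0045]
tool_rot: [-2.353, -2.081, 0.0]
contact_force: [-0.8, 0.9, -0.8]
opening: 0.0489
grip_force: 63.8
```

Touched down at the expected height, with the floor taking the weight. Releasing and retreating.

```bash
python3 -m jog '[[0,0,0,0,0,0.01,0.3],[0,0,0,0,0,0,0.45],[0,0,0,0,0,0,0.6],[0,0,0,0,0,0,0.6]]'
python3 -m jog '[[0,0,0,0,0,-0.3,0.6],[0,0,0,0,0,-0.7,0.6],[0,0,0,0,0,-1,0.6],[0,0,0,0,0,-1,0.6],[0,0,0,0,0,-1,0.6]]'
python3 -m jog '[[0,0,0,0,0,-1,0.6],[0,0,0,0,0,-1,0.6],[0,0,0,0,0,-1,0.6],[0,0,0,0,0,0,0.6],[0,0,0,0,0,0,0.6]]'
python3 - <<'E'
from h import *
w=cam("wrist");S=cam("side")
a=cv2.resize(w["img"],(400,300)); b=cv2.resize(S["img"][120:400,130:503],(400,300))
cv2.imwrite("pics/c9.png",np.hstack([a,b])[:,:,::-1])
E
```

```text
t: 31.6
tool_pos: [0.4309, -0.2703, 0.0042]
tool_rot: [2.353, 2.081, 0.0]
contact_force: [-0.4, 0.6, 0.0]
opening: 0.0684
grip_force: 0.0
t: 32.22
tool_pos: [0.4309, -0.2703, 0.1257]
tool_rot: [2.353, 2.08, 0.0]
contact_force: [0.0, -0.2, -0.2]
opening: 0.0683
grip_force: 0.0
t: 32.85
tool_pos: [0.4304, -0.2699, 0.2132]
tool_rot: [-2.353, -2.08, 0.0]
contact_force: [-0.9, 0.2, -0.6]
opening: 0.0679
grip_force: 0.0
```

View pics/c9.png

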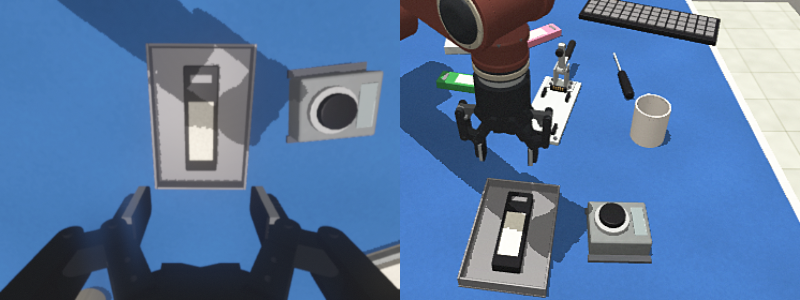

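The pack lies flat, label up, mid-tray (wrist (200,118)). The clamp is open and the bystanders are where they were.

```bash
python3 -c "
from station import finish_job; print(finish_job())"
```

```text
the job is handed in; nothing more can be done
None
```

The job is handed in at about 33 s of the 72 s limit: clamp closed, button pressed to its stop (10 N) and let up, clamp reopened, and the pack set down flat and label up mid-tray, with nothing else seen to move; `finish_job()` gave no verdict.

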